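Slide a lens carrier block into its nest and clamp it

TASK

The bare metal lens carrier block lies loose and askew on the loading deck of the dark nest: work it along the deck into the pocket so that it sits fully home, flat and square, and only then swing the steel clamp arm right across the top of it. Handle the soft metal gently, without pressing or shoving it hard, and leave the other things on the bench where they are.

Things in the scene. Friction and masses are not known exactly. Their poses are not given: they have to be found in the camera images.
- carrier_block: bare aluminium block, 110 (x) x 94 (y) x 18 mm (z), two blind bores of 30 mm in its top (centres x = -20, y = +-24 mm); the two corners at its front (+x) end are cut at 45 degrees by 12 mm. Origin at the centre of the underside, z up. Starts flat on the nest's deck, up to 17 degrees off square. Top is solid from x = 0 to 50 mm.
- nest: dark steel loading nest fixed to the bench, 290 x 173 mm. Origin on the bench under the pocket's centre; x is the loading direction (deck to pocket), z up. Fence on the -y side, its face at y = -48.5 mm along the whole nest; end stop at x = 56.5 to 84 mm; side wall at y = 48.5 to 108 mm. All three are 32 mm above the bench: a seated block's top is flush with them.
- deck (a point): point on the deck's top, 24 mm above the bench, at nest x = -131, y = 30 mm. The deck spans nest x = -206 to -56.5, y = -48.5 to 108 mm. At the pocket's mouth a slanting lead-in (8 mm above the deck) runs from about nest x = -83, y = 78 to x = -53, y = 48.5 mm.
- pocket (a point): centre of the pocket's floor, 14 mm above the bench, axes as the nest; a seated block's origin coincides with it. The pocket spans 113 mm (x) x 97 mm (y), 1.5 mm more than the block on each side; its floor lies 10 mm below the deck.
- clamp_pivot (a point): turning axis (vertical) of the clamp arm, on the end stop at nest x = 70, y = 0 mm, 34.5 mm above the bench (the arm's underside, 2.5 mm above a seated block).
- clamp_knob (a point): middle of the black upright round knob on the free end of the steel clamp arm, 50 mm from the pivot; knob 14 mm thick, 26 mm tall, from 42.5 to 68.5 mm above the bench. The arm is 8 mm thick, 17 mm wide.
- swing_arm (a joint): angle of the clamp arm (rad), growing counter-clockwise seen from above: 0 is swung open (pointing 60 degrees counter-clockwise from the nest's +x), 2.09 is closed, pointing straight over the block to the nest's -x; end stop at 2.2. It turns with a little friction and stays where it is left.
- blower: red rubber dust blower standing, 54 mm wide, 110 mm tall; origin at the centre of its foot. A bystander.
- bottle: white bottle with black cap, 31 mm wide, 59 mm tall; origin at the centre of its foot. A bystander.
- cell_a: black lens cell, 32 mm wide, 24 mm tall; origin under its centre. A bystander.
- lens_loupe: black eye loupe, 41 mm wide, 36 mm tall; origin under its centre. A bystander.
- driver: yellow-handled screwdriver, 126 mm, lying; origin under its centre. A bystander.
- tape: roll of tan tape lying flat, 100 mm across, 25 mm high; origin under its centre. A bystander.

How it is judged:
On the way:
1. the block is seated in the pocket: origin within 4 mm of the pocket centre across and 2 mm in height, tilted less than 0.02 rad, square within 0.06 rad (horizontal distance between carrier_block and pocket below 0.004 m and z of carrier_block in the frame of pocket below 0.002 m and angle between carrier_block's own z axis and vertical below 0.02 rad and angle between the x axis of carrier_block and the x axis of nest, either way round below 0.06 rad), for 0.2 s.
At the end, for the whole second after the job is handed in: The block lies at rest in the pocket (within 4 mm of its centre across, underside within 2 mm of the floor, tilt under 0.02 rad, square within 0.06 rad) and the clamp arm is swung over it (joint above 1.85 rad) (all of step 1 and linear speed of carrier_block below 0.01 m/s and value of joint swing_arm above 1.85 rad); the robot touches nothing.
It fails at once if the robot bears on the block with more than 60 N (contact force between carrier_block and the fingers above 60 N or contact force between carrier_block and the arm above 60 N).
It fails at once if a bystander is moved by more than 20 mm (distance of any of blower, bottle, cell_a, lens_loupe, driver, tape from where it was at the start of the episode above 0.02 m).
It also fails if it takes over 72 s, if anything falls off the work surface, if the arm or the gripper's body presses on something with over 40 N, if the wrist force passes 120 N, or if a joint passes its speed limit or range.

ROBOT

A 6-joint arm with a two-finger parallel gripper is mounted at the origin on a cart in front of the work surface, level with it; the furniture and walls round the work are solid. World frame = base frame: x ahead of the robot, y to its left, z up, the work surface at z = 0. Lengths are in m, angles in rad, forces in N, time in s.
With the tool pointing down it reaches from about 0.35 to 0.775 m from the base axis. Payload 7.3 kg.
Tool frame: the origin (TCP) lies at the very end of the fingers, on their centre line; the grasp point (between the pads) lies 19 mm behind it; z points along the fingers, y is the line along which they close (so a half turn about z gives the same grasp; the last joint's range is limited). The gripper opens to 92 mm and grips with 3 to 60 N. Pads are 19 mm wide; open, the fingers measure 130 mm over their backs; the gripper's body (75 mm by 190 mm) begins 47 mm behind the grasp point.
Start: joints at [-1.443, 0.342, 1.524, -0, 1.275, -0.146], TCP at [0.142, -0.505, 0.227] pointing down, gripper open.
Joint ranges: [-2.53, 2.53], [-0.77, 2.02], [0.04, 2.7], [-1, 4.14], [0.28, 2.66], [-3.11, 3.11]. Speed limits (rad/s): [2.57, 2.57, 3.14, 3.14, 3.14, 3.14].

INTERFACE

Orientations are given as [roll, pitch, yaw] about the fixed x, y, z axes, in that order (R = Rz(yaw) Ry(pitch) Rx(roll)).
In Python, from cell import telemetry, eyes, job gives the robot as it stands.
- The arm moves only by the tool apply_moves, never from a script. Its arguments are lists of equal length, an entry for each row: "delta_pos": the shift along the world's x, y, z each as a share of 0.4 m, from -1 to 1, a list of three; "dr": the turn, a rotation vector about the world's x, y, z each as a share of 0.5 rad, from -1 to 1, a list of three; "jaw": the opening, from 0 (shut) to 1 (fully open). A call has 1 to 8 rows; each row is the pose to reach, as a shift and turn from the pose commanded when the call began; what a row does not reach only later rows make up. A row lasts 1/12 s, in which the tool goes at most 41.7 mm and 7.16 degrees, less where a joint would pass 70% of its speed; a pose out of reach is approached as far as the arm can. A call with a number of a shift or a turn outside -1 to 1 is refused whole. A call with a gripper value outside its range is refused whole. The fingers move at their own pace and stop on an object; "force" is the grip in N (left out, the last holds). Time passes only in rows, so rows that repeat a pose let the fingers close. It gives the time, the measured TCP pose, the force, the opening and the grip force at its end, in the units of the state.
- telemetry.observe(): the state, without advancing time (a new reading comes with each control period).
- eyes.read_camera(name): name is "scene" or "top" or "wrist"; returns the picture (384x512x3 uint8, red, green, blue); there is no depth.
- eyes.camera_model(name): a dict with "vertical_fov" (degrees; the focal length in pixels is half the picture's height over the tangent of half this angle, whatever the lens; pixels are square), "cx", "cy" (the principal point, pixels), "rvec" (rotation vector, rad) and "tvec" (3), from world to camera coordinates, as OpenCV has them; the wrist camera has in their place "hand_eye" (4x4, takes a point from camera to tool coordinates, whose origin is the TCP and whose axes are the flange's). Camera axes: x right, y down, z forward; pixel columns grow to the right and rows downward; lengths in m; the calibration is good to about 2 mm. A picture is of the moment at which its call begins: read the wrist's pose just before it. camera_model takes no time and is no camera call.
- job.hand_in(): hands the job in; it is judged then, once.
The state is a dict: "time": time; "qpos": joint angles; "qvel": joint speeds; "joint_efforts": joint torques, N m; "tool_pos": TCP position; "tool_rot": TCP orientation; "contact_force": force on the tool from outside, world axes, zero at the start; "torque": the same for the moment, N m; "opening": finger opening in m; "grip_force": force on a finger pad.
Only numpy, scipy, OpenCV 4.12 (cv2) and the standard library are available. Lean on these libraries where they do the work, as an engineer would, in place of code of your own. Each camera call takes 0.05 s, during which the arm holds its last target. There are 200 camera calls.

## Working session

There is one attempt and no reset: what is moved stays moved. The work goes in short steps, Python scripts to look and compute and a tool call to move; the robot and the scene stay as the last step left them, time stands still between calls to the robot, and variables do not carry over. Pictures are saved under pics/ and viewed, at most 10 in all, crops included, and the job is handed in when it is done.

Besides the shell and the picture viewer there is one more tool, called after "Emit:" as name(argument=value, ...) on one line, values as JSON. apply_moves: Moves the arm, as the interface text tells. Its arguments: {"type":"object","properties":{"delta_pos":{"type":"array"},"dr":{"type":"array"},"jaw":{"type":"array"},"force":{"type":"number"}},"required":["delta_pos","dr","jaw"]}

```bash
mkdir -p pics; ls
cat > h.py <<'E'
import numpy as np, cv2
from cell import telemetry, eyes, job
def K(m): 
    f=192/np.tan(np.radians(m["vertical_fov"])/2)
    return np.array([[f,0,m["cx"]],[0,f,m["cy"]],[0,0,1]])
def shot(n,fn):
    s=telemetry.observe(); im=eyes.read_camera(n); cv2.imwrite(fn,im[:,:,::-1]); return s,im
def ext(n):
    m=eyes.camera_model(n)
    return K(m),cv2.Rodrigues(np.array(m["rvec"],float))[0],np.array(m["tvec"],float).ravel()
def ray(n,uv,z):
    k,R,t=ext(n); d=R.T@np.linalg.inv(k)@np.array([uv[0],uv[1],1.]); c=-R.T@t
    return c+d*(z-c[2])/d[2]
def proj(n,p):
    k,R,t=ext(n); q=(R@np.atleast_2d(p).T).T+t; q=q@k.T; return q[:,:2]/q[:,2:]
E
python3 - <<'E'
from h import *
s,_=shot("top","pics/top0.png"); shot("scene","pics/scene0.png")
print(s)
for n in("top","scene","wrist"): print(eyes.camera_model(n))
E
```

```text
pics
{'time': 0.0, 'qpos': array([-1.44299534e+00,  3.42735472e-01,  1.52502442e+00, -8.80400048e-06,
        1.27536071e+00, -1.45991158e-01]), 'qvel': array([ 3.79310785e-04, -9.36238210e-04,  2.14226415e-05,  9.37006113e-04,
       -3.93260510e-04, -5.23450660e-04]), 'joint_efforts': array([ 1.17280113e-03, -4.31239522e+01, -2.44218636e+01,  7.18871481e-02,
        5.60763048e-02, -1.26902819e-04]), 'tool_pos': array([ 0.14192358, -0.50503806,  0.22603575]), 'tool_rot': array([-3.14007974e+00, -2.13945943e-04,  2.73794555e-01]), 'contact_force': array([-0.38630487, -0.98644536,  0.49577797]), 'torque': array([-0.05592179, -0.02944792,  0.04158665]), 'grip_force': 0.0, 'opening': 0.09173159957114299}
{'vertical_fov': 54.53852488711797, 'cx': 255.0695848319677, 'cy': 197.86387413851787, 'rvec': array([ 2.08543781, -2.14530268,  0.18547156]), 'tvec': array([0.0626666 , 0.63025996, 0.88475104])}
{'vertical_fov': 54.80309573035775, 'cx': 253.9544839464512, 'cy': 187.0269164747636, 'rvec': array([ 1.32360452, -2.25914537,  0.88287584]), 'tvec': array([0.33472834, 0.42321213, 0.70935669])}
{'vertical_fov': 66.58531910352221, 'cx': 253.1232636113397, 'cy': 197.79267832823362, 'hand_eye': array([[-4.41022808e-04, -9.64304881e-01, -2.64794076e-01,
         7.06870671e-02],
       [ 9.99999747e-01, -2.77369672e-04, -6.55429193e-04,
        -1.64727253e-03],
       [ 5.58587723e-04, -2.64794298e-01,  9.64304759e-01,
        -1.58009111e-01],
       [ 0.00000000e+00,  0.00000000e+00,  0.00000000e+00,
         1.00000000e+00]])}
```

View pics/top0.png

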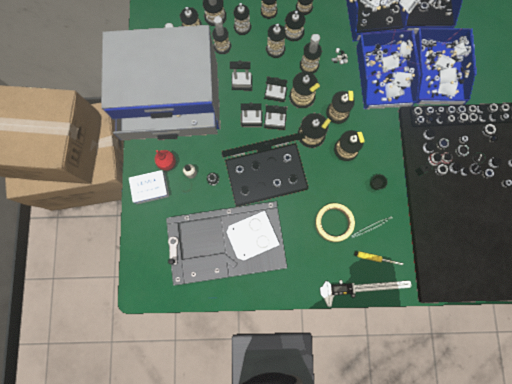

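View pics/scene0.png

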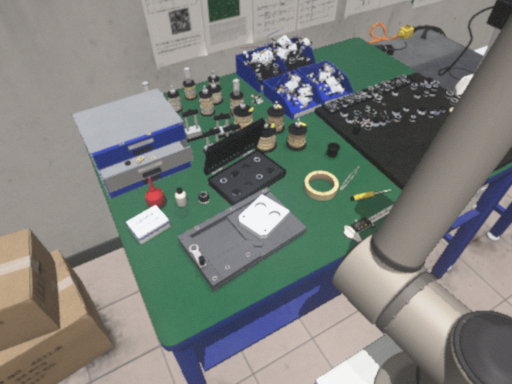

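The top view shows the nest at about (167–285, 205–283), with the block at (250,236), the pocket to its left and the clamp arm at (172,248). I'll enlarge both views.

Run:
```python
import cv2
a=cv2.imread("pics/top0.png")[195:295,155:300]
b=cv2.imread("pics/scene0.png")[185:290,170:315]
cv2.imwrite("pics/c1.png",cv2.resize(a,None,fx=5.5,fy=5.5,interpolation=cv2.INTER_CUBIC))
cv2.imwrite("pics/c2.png",cv2.resize(b,None,fx=5.5,fy=5.5,interpolation=cv2.INTER_CUBIC))
```

```text
(no output)
```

View pics/c1.png

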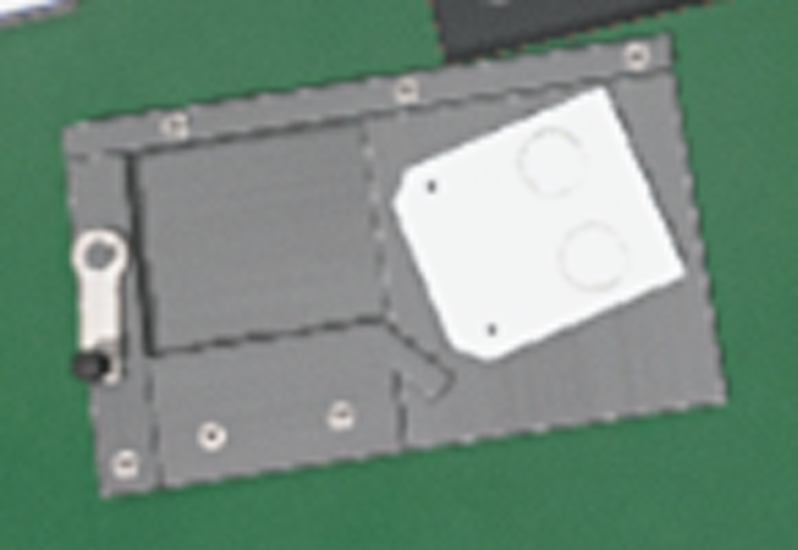

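View pics/c2.png

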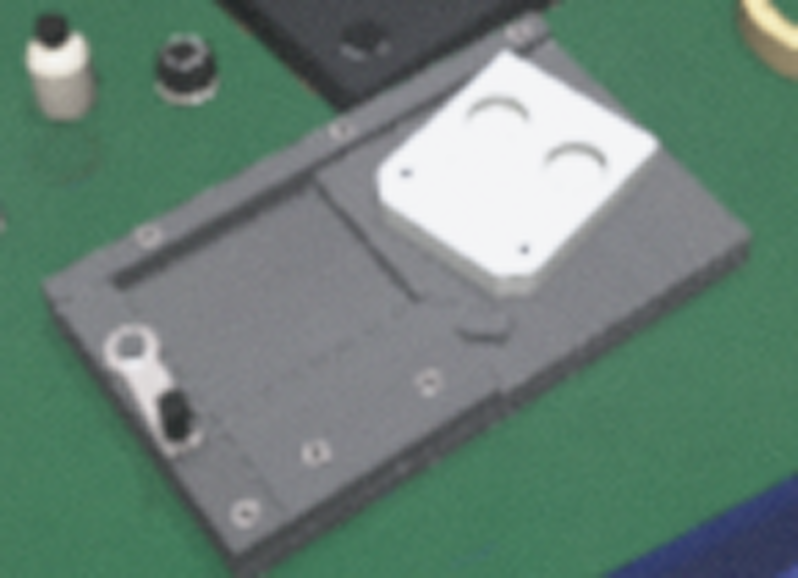

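The enlarged views show the deck, the pocket and the block (yawed, with its chamfered end toward the pocket) clearly, and the clamp knob near the nest's lower left. I'll fit the poses from both views, leaving height free as a check.

```bash
cat > fit.py <<'E'
from h import *
from scipy.optimize import least_squares
T=lambda p:(np.array(p,float)+.5)/5.5-.5+[155,195]
S=lambda p:(np.array(p,float)+.5)/5.5-.5+[170,185]
def fit(loc,obs,x0):
    # obs: list (cam, idx, px)
    def res(q):
        c,s=np.cos(q[3]),np.sin(q[3]); L=np.array(loc)
        W=np.c_[q[0]+c*L[:,0]-s*L[:,1],q[1]+s*L[:,0]+c*L[:,1],q[2]+L[:,2]]
        return np.concatenate([proj(n,W[i])[0]-p for n,i,p in obs])
    r=least_squares(res,x0,loss="soft_l1"); return r.x,res(r.x)
E
python3 - <<'E'
from fit import *
nl=np.array([[84,-65,32],[-206,-65,32],[84,108,32],[-206,108,24]])/1e3
no=[("top",i,T(p)) for i,p in enumerate([(65,128),(672,38),(105,495),(725,403)])]+[("scene",i,S(p)) for i,p in enumerate([(45,285),(540,15),(235,555),(748,235)])]
q,r=fit(nl,no,[.5,0.1,0,1.6]); print("nest",q.round(4),r.reshape(-1,2).round(1).tolist())
bl=np.array([[-55,-47,18],[-55,47,18],[43,-47,18],[55,-35,18],[55,35,18],[43,47,18]])/1e3
bo=[("top",i,T(p)) for i,p in enumerate([(603,87),(685,270),(410,165),(395,200),(450,345),(490,358)])]+[("scene",i,S(p)) for i,p in [(0,(508,50)),(1,(657,145)),(2,(380,182)),(4,(497,275)),(5,(535,272))]]
b,r=fit(bl,bo,[.5,0.0,0.024,1.6]); print("block",b.round(4),r.reshape(-1,2).round(1).tolist())
c,s=np.cos(q[3]),np.sin(q[3]);d=b[:2]-q[:2];print("block in nest",c*d[0]+s*d[1],-s*d[0]+c*d[1],np.degrees(b[3]-q[3]))
for z,p,nm in [(.0425,(98,252),"piv"),(.0685,(90,362),"knobtop")]:
    w=ray("top",T(p),z);d=w[:2]-q[:2];print(nm,w,c*d[0]+s*d[1],-s*d[0]+c*d[1])
for z,p,nm in [(.0425,(130,347),"piv"),(.0685,(178,398),"knobtop")]:
    w=ray("scene",S(p),z);d=w[:2]-q[:2];print(nm,w,c*d[0]+s*d[1],-s*d[0]+c*d[1])
E
```

```text
nest [ 0.5385  0.1866 -0.0041  1.6887] [[0.1, -0.5], [-0.4, -0.2], [-0.4, 0.1], [0.3, -0.1], [-0.3, -0.3], [-0.5, -0.1], [0.4, 0.3], [1.4, 0.7]]
block [0.5387 0.0562 0.0208 1.9483] [[-0.0, -0.2], [-0.2, 0.3], [-0.0, 0.6], [0.1, 0.4], [0.7, -0.5], [-0.4, -0.3], [-0.3, 0.7], [0.1, -0.1], [0.0, -1.8], [0.1, 0.1], [-0.2, 0.1]]
block in nest -0.12947816016443348 0.015072054475273886 14.873005031179998
piv [0.53149118 0.25785493 0.0425    ] 0.07158967161902215 -0.0014476175014043096
knobtop [0.4806798  0.25452495 0.0685    ] 0.07426014714935594 0.049402690039729594
piv [0.53050144 0.25826578 0.0425    ] 0.07211409238099954 -0.000513084215153203
knobtop [0.47910128 0.25434188 0.0685    ] 0.07426403674810006 0.05099178678134768
```

The fits agree with the stated sizes, and the heights come out within 4 mm. My plan is to put a finger in each bore, grip the web between them gently, guide the block along the fence to the stop, and lower it. First I'll move over the block and refine with the wrist camera.

Emit:
apply_moves(delta_pos=[[0.5,0.6,0],[0.5,0.6,0],[0.5,0.6,0],[0.5,0.6,0],[0.5,0.6,0],[0.5,0.6,0],[0.5,0.6,0],[0.5,0.6,0]], dr=[[0,0,1],[0,0,1],[0,0,1],[0,0,1],[0,0,1],[0,0,1],[0,0,1],[0,0,1]], jaw=[0.3,0.3,0.3,0.3,0.3,0.3,0.3,0.3])

```text
time: 0.77
tool_pos: [0.3436, -0.262, 0.2266]
tool_rot: [-3.141, -0.001, 0.776]
contact_force: [-0.6, 0.1, -0.7]
opening: 0.0428
grip_force: 0.0
```

Emit:
apply_moves(delta_pos=[[0.45,0.6,0],[0.45,0.6,0],[0.45,0.6,0],[0.45,0.6,0],[0.45,0.6,0],[0.45,0.6,0],[0.45,0.6,0],[0.45,0.6,0]], dr=[[0,0,1],[0,0,1],[0,0,1],[0,0,1],[0,0,1],[0,0,1],[0,0,1],[0,0,1]], jaw=[0.3,0.3,0.3,0.3,0.3,0.3,0.3,0.3])

```text
time: 1.43
tool_pos: [0.5244, -0.0207, 0.2262]
tool_rot: [3.141, -0.002, 1.278]
contact_force: [-0.5, 0.5, -0.4]
opening: 0.0277
grip_force: 0.0
```

Emit:
apply_moves(delta_pos=[[0.06,0.16,0],[0.06,0.16,0],[0.06,0.16,0],[0.06,0.16,0],[0.06,0.16,0],[0.06,0.16,0],[0.06,0.16,0]], dr=[[0,0,1],[0,0,1],[0,0,1],[0,0,1],[0,0,1],[0,0,1],[0,0,1]], jaw=[0.3,0.3,0.3,0.3,0.3,0.3,0.3])

```text
time: 2.02
tool_pos: [0.5458, 0.0381, 0.2266]
tool_rot: [-3.141, -0.0, 1.77]
contact_force: [-0.5, -0.5, -0.7]
opening: 0.0274
grip_force: 0.0
```

Emit:
apply_moves(delta_pos=[[0,0,0],[0,0,0],[0,0,0],[0,0,0]], dr=[[0,0,0.35],[0,0,0.35],[0,0,0.35],[0,0,0.35]], jaw=[0.3,0.3,0.3,0.3])

```text
time: 2.35
tool_pos: [0.5459, 0.0381, 0.2268]
tool_rot: [3.141, 0.0, 1.945]
contact_force: [0.3, -0.6, -0.2]
opening: 0.0276
grip_force: 0.0
```

```bash
cat >> h.py <<'E'
from scipy.spatial.transform import Rotation as Ro
def wcam(s):
    m=eyes.camera_model("wrist"); A=np.eye(4); A[:3,:3]=Ro.from_euler("xyz",s["tool_rot"]).as_matrix(); A[:3,3]=s["tool_pos"]
    return K(m),A@np.array(m["hand_eye"])
def wray(s,uv,z):
    k,C=wcam(s); d=C[:3,:3]@np.linalg.inv(k)@np.array([uv[0],uv[1],1.]); c=C[:3,3]; return c+d*(z-c[2])/d[2]
def wproj(s,P):
    k,C=wcam(s); q=(np.atleast_2d(P)-C[:3,3])@C[:3,:3]@k.T; return q[:,:2]/q[:,2:]
E
python3 - <<'E'
from h import *
import pickle
s,im=shot("wrist","pics/w0.png"); pickle.dump(s,open("w0.pkl","wb")); print(s["time"],s["tool_pos"],s["tool_rot"],s["qpos"],s["contact_force"],s["opening"])
cv2.imwrite("pics/w0b.png",cv2.resize(cv2.imread("pics/w0.png"),(768,576)))
E
```

```text
2.35 [0.54590203 0.03814748 0.22681055] [3.14145615e+00 2.02529998e-05 1.94451719e+00] [-7.03263268e-02  3.82682720e-01  1.46243639e+00  4.19209064e-05
  1.29634158e+00 -4.44058553e-01] [ 0.26543314 -0.55882303 -0.20427179] 0.027555371087784667
```

View pics/w0b.png

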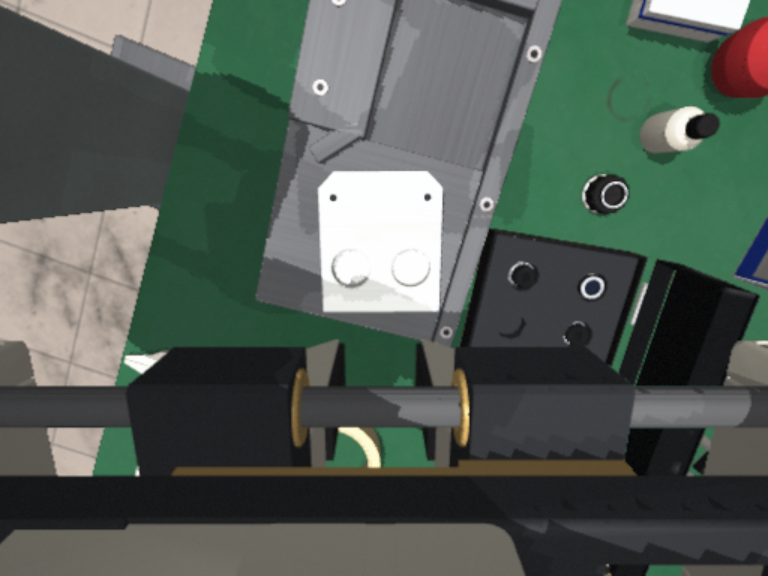

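The wrist view shows the block square to the image, with its rear corners at (323,312) and (440,311) and its bores at (351,267) and (410,266). The fingers are visible below it at (340,400) and (430,400). I'll refine the block and nest pose from this view.

```bash
python3 - <<'E'
from h import *
import pickle
from scipy.optimize import least_squares
s=pickle.load(open("w0.pkl","rb"))
P=lambda p:(np.array(p,float)+.5)/1.5-.5
def fit(L,px,x0,zfix=None):
    def res(q):
        c,sn=np.cos(q[3]),np.sin(q[3]); z=q[2] if zfix is None else zfix
        W=np.c_[q[0]+c*L[:,0]-sn*L[:,1],q[1]+sn*L[:,0]+c*L[:,1],z+L[:,2]]
        return (wproj(s,W)-px).ravel()
    r=least_squares(res,x0); return r.x,res(r.x).reshape(-1,2).round(1)
im=cv2.imread("pics/w0.png"); g=im.min(2)
m=np.zeros_like(g); m[105:215,205:302]=(g[105:215,205:302]>190)
cs,_=cv2.findContours(m,cv2.RETR_EXTERNAL,cv2.CHAIN_APPROX_NONE); c=max(cs,key=cv2.contourArea); h=cv2.convexHull(c)
ap=cv2.approxPolyDP(h,3,True)[:,0]; print("poly",ap.tolist())
bl=np.array([[-55,-47,18],[-55,47,18],[43,-47,18],[55,-35,18],[55,35,18],[43,47,18],[-20,24,18],[-20,-24,18]])/1e3
px=P([(440,311),(323,312),(442,188),(426,172),(336,172),(319,188),(351,267),(410,266)])
for zf in(None,.024): b,r=fit(bl,px,[.5387,.0562,.0208,1.948],zf); print("block",b.round(4),r.tolist())
# nest screws none known; fence top edges/corners: rear -y corner region & lead-in
npx=P([(482,171),(364,138)]);  # deck edge at fence foot (-56.5,-48.5,24), mouth corner (-53,48.5,32)
nl=np.array([[-56.5,-48.5,24],[-53,48.5,32]])/1e3
for q in([.5385,.1866,0,1.6887],):
    c,sn=np.cos(q[3]),np.sin(q[3]);W=np.c_[q[0]+c*nl[:,0]-sn*nl[:,1],q[1]+sn*nl[:,0]+c*nl[:,1],q[2]+nl[:,2]]
    for w,p in zip(W,npx): print("nest pt pred",w.round(4),"meas",wray(s,p,w[2]).round(4))
E
python3 - <<'E'
import sys; sys.path.insert(0,'.')
from h import *
import cv2
a=cv2.imread("pics/w0.png")[0:235,170:380]
cv2.imwrite("pics/w0c.png",cv2.resize(a,None,fx=2.55,fy=2.55,interpolation=cv2.INTER_CUBIC))
E
```

```text
poly [[284, 114], [294, 124], [292, 206], [216, 207], [212, 125], [222, 114]]
block [0.5384 0.0586 0.021  1.9481] [[-1.2, -0.7], [0.8, -1.0], [0.1, -0.3], [0.5, -0.5], [-1.0, -0.2], [0.2, 0.0], [0.1, 1.1], [0.6, 1.6]]
block [0.5383 0.0589 0.0208 1.9481] [[-0.9, -0.2], [0.4, -0.6], [0.4, -0.6], [0.8, -0.8], [-1.3, -0.6], [-0.2, -0.2], [-0.1, 1.4], [0.7, 1.9]]
nest pt pred [0.5933 0.1362 0.024 ] meas [0.5926 0.1394 0.024 ]
nest pt pred [0.4966 0.1283 0.032 ] meas [0.4974 0.1279 0.032 ]
```

The block pose agrees to about 2.5 mm. That is too coarse for the roughly 1.6 mm of play a finger has in a bore, so I'll push gently with two spread fingertips instead. I'll push first from the +y side to square the block on the fence, then from behind.

Emit:
apply_moves(delta_pos=[[-0.21,0.02,-0.2],[-0.21,0.02,-0.2],[-0.21,0.02,-0.2],[-0.21,0.02,-0.2],[-0.21,0.02,-0.2]], dr=[[0,0,1],[0,0,1],[0,0,1],[0,0,1],[0,0,1]], jaw=[0.38,0.38,0.38,0.38,0.38])

```text
time: 2.82
tool_pos: [0.4599, 0.0466, 0.1457]
tool_rot: [-3.14, -0.003, 2.451]
contact_force: [1.3, -0.4, 1.4]
opening: 0.0347
grip_force: 0.0
```

Emit:
apply_moves(delta_pos=[[0,0,0],[0,0,0],[0,0,0],[0,0,0],[0,0,0]], dr=[[0,0,1],[0,0,1],[0,0,1],[0,0,1],[0,0,1]], jaw=[0.38,0.38,0.38,0.38,0.38])

```text
time: 3.23
tool_pos: [0.4638, 0.0463, 0.1478]
tool_rot: [3.141, 0.003, 2.948]
contact_force: [0.1, 0.0, -0.3]
opening: 0.0349
grip_force: 0.0
```

Emit:
apply_moves(delta_pos=[[0,0,0],[0,0,0],[0,0,0],[0,0,0],[0,0,0]], dr=[[0,0,0.63],[0,0,0.63],[0,0,0.63],[0,0,0.63],[0,0,0.63]], jaw=[0.38,0.38,0.38,0.38,0.38])

```text
time: 3.65
tool_pos: [0.4628, 0.0464, 0.1472]
tool_rot: [-3.141, 0.002, -3.027]
contact_force: [-0.7, 0.3, -0.1]
opening: 0.0346
grip_force: 0.0
```

Run:
```python
from h import *
import pickle
s,im=shot("wrist","pics/w1.png"); pickle.dump(s,open("w1.pkl","wb")); print(s["time"],s["tool_pos"],s["tool_rot"],s["qpos"],s["contact_force"],s["opening"])
cv2.imwrite("pics/w1b.png",cv2.resize(cv2.imread("pics/w1.png"),(768,576)))
```

```text
3.65 [0.46284608 0.04642574 0.14724353] [-3.14144380e+00  1.51991008e-03 -3.02696609e+00] [-6.51053153e-02  3.19725535e-01  1.80129811e+00  1.47074927e-04
  1.01904698e+00 -1.75060509e+00] [-0.67090581  0.34938337 -0.13120846] 0.03462234387739813
```

View pics/w1b.png

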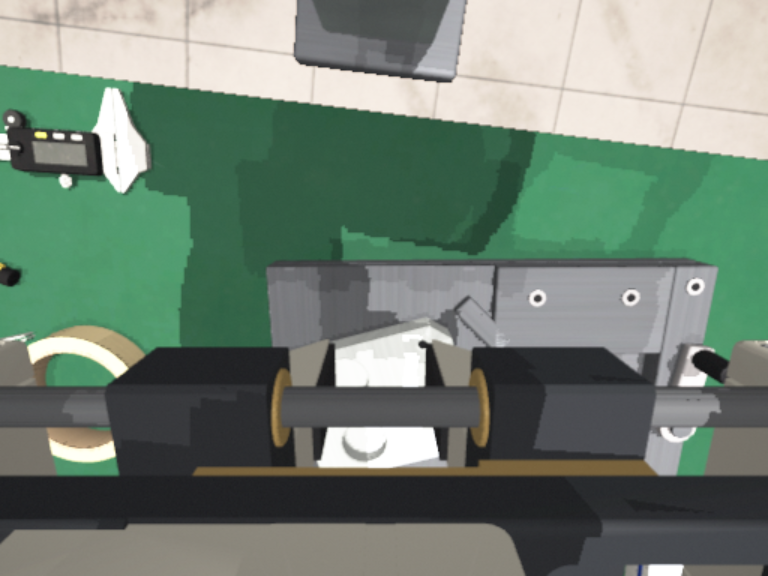

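The nest's near edge is level in the image at row ~263, so the yaw is right. The lead-in at (478,315) is to the right of the descent spot. Descending beside the block.

Emit:
apply_moves(delta_pos=[[0,-0.003,-0.1],[0,-0.003,-0.2],[0,-0.003,-0.25],[0,-0.003,-0.27],[0,-0.003,-0.29],[0,-0.003,-0.29]], dr=[[0,0,0],[0,0,0],[0,0,0],[0,0,0],[0,0,0],[0,0,0]], jaw=[0.38,0.38,0.38,0.38,0.38,0.38])

```text
time: 4.2
tool_pos: [0.4621, 0.0453, 0.0303]
tool_rot: [3.141, -0.001, -3.021]
contact_force: [-0.5, 0.8, 0.4]
opening: 0.0349
grip_force: 0.0
```

Run:
```python
from h import *
import pickle
s=pickle.load(open("w1.pkl","rb"))
q=np.array([.5385,.188]);c,sn=np.cos(1.6887),np.sin(1.6887)
for p,z in(((290,266),.024),((480,265),.024),((712,266),.032),((270,266),.024),((497,268),.032),((410,320),.042)):
    w=wray(s,(np.array(p)+.5)/1.5-.5,z); d=w[:2]-q; print(p,w.round(4),(c*d[0]+sn*d[1]).round(4),(-sn*d[0]+c*d[1]).round(4))
```

```text
(290, 266) [ 0.454 -0.012  0.024] -0.1886 0.1074
(480, 265) [0.4392 0.1111 0.024 ] -0.0647 0.1076
(712, 266) [0.4217 0.2553 0.032 ] 0.0805 0.108
(270, 266) [ 0.4555 -0.0249  0.024 ] -0.2017 0.1075
(497, 268) [0.4385 0.1201 0.032 ] -0.0557 0.1073
(410, 320) [0.476  0.0687 0.042 ] -0.1111 0.0761
```

Emit:
apply_moves(delta_pos=[[0.008,0.001,0],[0.016,0.002,0],[0.023,0.003,0],[0.03,0.004,0],[0.037,0.0045,0],[0.044,0.005,0],[0.05,0.006,0],[0.056,0.007,0]], dr=[[0,0,0],[0,0,0],[0,0,0],[0,0,0],[0,0,0],[0,0,0],[0,0,0],[0,0,0]], jaw=[0.38,0.38,0.38,0.38,0.38,0.38,0.38,0.38])

```text
time: 4.87
tool_pos: [0.4839, 0.0484, 0.0309]
tool_rot: [3.141, -0.001, -3.019]
contact_force: [-7.0, 0.9, 6.0]
opening: 0.0348
grip_force: 3.7
```

Emit:
apply_moves(delta_pos=[[0.003,0.0004,0],[0.006,0.0007,0],[0.009,0.001,0],[0.012,0.0014,0],[0.015,0.0018,0],[0.018,0.002,0],[0.021,0.0025,0],[0.021,0.0025,0]], dr=[[0,0,0],[0,0,0],[0,0,0],[0,0,0],[0,0,0],[0,0,0],[0,0,0],[0,0,0]], jaw=[0.38,0.38,0.38,0.38,0.38,0.38,0.38,0.38])

```text
time: 5.53
tool_pos: [0.4886, 0.0502, 0.0303]
tool_rot: [3.139, -0.009, -3.018]
contact_force: [-14.5, 5.5, 11.2]
opening: 0.0352
grip_force: 7.0
```

The push meets 14.5 N before I expected it, so I'll look.

Run:
```python
from h import *
s,_=shot("scene","pics/s2.png"); shot("top","pics/t2.png"); shot("wrist","pics/w2.png"); print(s["time"],s["contact_force"],s["torque"],s["tool_pos"])
a=cv2.imread("pics/w2.png")[190:384,150:370]; b=cv2.imread("pics/s2.png")[185:290,170:315]
a=cv2.resize(a,(400,353),interpolation=cv2.INTER_CUBIC); b=cv2.resize(b,(400,290)); t=cv2.resize(cv2.imread("pics/t2.png")[195:295,155:300],(400,276))
o=np.zeros((600,800,3),np.uint8); o[:290,:400]=b; o[:276,400:]=t; 
w=cv2.resize(cv2.imread("pics/w2.png"),(400,300)); o[300:,:400]=w; o[300:,400:]=cv2.resize(cv2.imread("pics/w2.png")[160:320,180:340],(400,300)); cv2.imwrite("pics/m2.png",o)
```

```text
5.5333 [-14.52398511   5.48605015  11.22156638] [1.12922022 2.14380668 0.38251269] [0.48864849 0.050194   0.0302831 ]
```

View pics/m2.png

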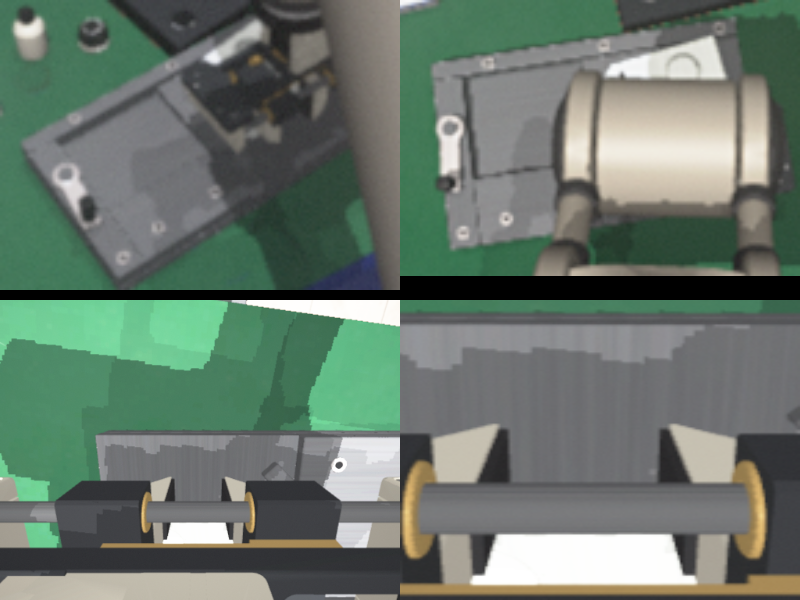

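The block is still about 8° off square. Its rear corner is on the fence, and only the front finger is pushing, against some vertical stiction. I'll relieve the vertical load slightly and carry on gently.

Emit:
apply_moves(delta_pos=[[-0.006,0,0.005],[-0.012,0,0.008],[-0.012,0,0.008],[-0.008,0,0.008],[-0.004,0,0.008],[0,0,0.008],[0.004,0,0.008],[0.004,0,0.008]], dr=[[0,0,0],[0,0,0],[0,0,0],[0,0,0],[0,0,0],[0,0,0],[0,0,0],[0,0,0]], jaw=[0.38,0.38,0.38,0.38,0.38,0.38,0.38,0.38])

```text
time: 6.35
tool_pos: [0.4915, 0.0496, 0.0335]
tool_rot: [3.14, -0.007, -3.019]
contact_force: [-10.4, 2.7, 8.2]
opening: 0.035
grip_force: 5.2
```

Emit:
apply_moves(delta_pos=[[0.003,0.0004,0.001],[0.006,0.0007,0.002],[0.009,0.001,0.003],[0.012,0.0014,0.003],[0.015,0.0018,0.003],[0.018,0.002,0.003],[0.018,0.002,0.003],[0.018,0.002,0.003]], dr=[[0,0,0],[0,0,0],[0,0,0],[0,0,0],[0,0,0],[0,0,0],[0,0,0],[0,0,0]], jaw=[0.38,0.38,0.38,0.38,0.38,0.38,0.38,0.38])

```text
time: 7.02
tool_pos: [0.4993, 0.0501, 0.0348]
tool_rot: [3.141, -0.005, -3.019]
contact_force: [-9.4, 1.3, 4.7]
opening: 0.035
grip_force: 4.8
```

Emit:
apply_moves(delta_pos=[[0.003,0.0004,0.0],[0.006,0.0007,0.0],[0.008,0.001,0.0],[0.008,0.001,0.0]], dr=[[0,0,0],[0,0,0],[0,0,0],[0,0,0]], jaw=[0.38,0.38,0.38,0.38])

```text
time: 7.35
tool_pos: [0.4995, 0.0502, 0.0347]
tool_rot: [3.14, -0.012, -3.019]
contact_force: [-19.4, -1.4, 14.4]
opening: 0.035
grip_force: 9.8
```

The fence contact is confirmed: the force doubled with no motion, at the predicted position. Backing off, lifting, and moving round behind the block.

Emit:
apply_moves(delta_pos=[[-0.03,-0.003,0],[-0.04,-0.004,0],[-0.05,0,0.1],[-0.05,0,0.2],[-0.05,0,0.3],[-0.05,0,0.3]], dr=[[0,0,0],[0,0,0],[0,0,0],[0,0,-0.25],[0,0,-0.5],[0,0,-0.7]], jaw=[0.38,0.38,0.38,0.38,0.38,0.38])

```text
time: 7.85
tool_pos: [0.4902, 0.05, 0.1629]
tool_rot: [3.139, 0.016, 2.907]
contact_force: [1.9, 0.3, -0.2]
opening: 0.0347
grip_force: 0.0
```

Emit:
apply_moves(delta_pos=[[0.1,-0.09,0],[0.2,-0.18,0],[0.2,-0.18,0],[0.2,-0.18,0],[0.2,-0.18,0]], dr=[[0,0,-1],[0,0,-1],[0,0,-1],[0,0,-1],[0,0,-1]], jaw=[0.38,0.38,0.38,0.38,0.38])

```text
time: 8.27
tool_pos: [0.5666, -0.0232, 0.1551]
tool_rot: [3.14, 0.002, 2.407]
contact_force: [-0.6, 0.3, -1.5]
opening: 0.0347
grip_force: 0.0
```

Emit:
apply_moves(delta_pos=[[0,0,0],[0,0,0],[0,0,0],[0,0,0],[0,0,0]], dr=[[0,0,-1],[0,0,-1],[0,0,-1],[0,0,-1],[0,0,-1]], jaw=[0.38,0.38,0.38,0.38,0.38])

```text
time: 8.68
tool_pos: [0.565, -0.0212, 0.1555]
tool_rot: [3.14, 0.001, 1.914]
contact_force: [-0.4, -0.3, 0.4]
opening: 0.0351
grip_force: 0.0
```

Emit:
apply_moves(delta_pos=[[0,0,0],[0,0,0],[0,0,0],[0,0,0]], dr=[[0,0,-0.45],[0,0,-0.45],[0,0,-0.45],[0,0,-0.45]], jaw=[0.38,0.38,0.38,0.38])

```text
time: 9.02
tool_pos: [0.5648, -0.0214, 0.1553]
tool_rot: [3.141, 0.0, 1.697]
contact_force: [-0.7, -0.2, 1.5]
opening: 0.0347
grip_force: 0.0
```

Run:
```python
from h import *
import pickle
s,im=shot("wrist","pics/w3.png"); pickle.dump(s,open("w3.pkl","wb")); print(s["time"],s["tool_pos"],s["tool_rot"],s["qpos"],s["contact_force"],s["opening"])
cv2.imwrite("pics/w3b.png",cv2.resize(cv2.imread("pics/w3.png"),(768,576)))
```

```text
9.0167 [ 0.56483759 -0.02140368  0.15532347] [3.14097071e+00 1.61179754e-04 1.69659742e+00] [-1.73470148e-01  4.78654460e-01  1.51691619e+00  3.22195618e-05
  1.14538019e+00 -2.99284575e-01] [-0.6650109  -0.18526828  1.45579584] 0.03474339882265208
```

View pics/w3b.png

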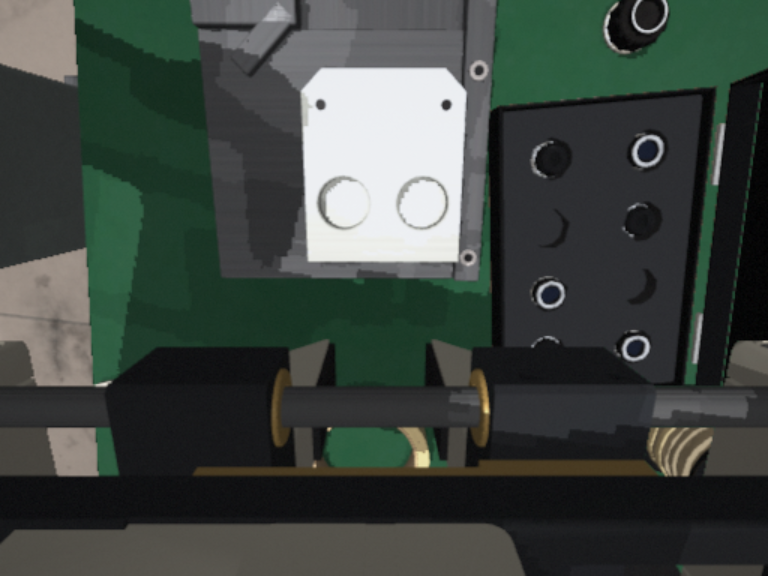

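The block is now square along the fence, with its rear edge at row 262 and the deck end at row 277. Only the pushing remains, so I'll work out the distances.

Run:
```python
from h import *
import pickle
s=pickle.load(open("w3.pkl","rb"))
q=np.array([.5385,.188]);c,sn=np.cos(1.6887),np.sin(1.6887)
def N(w): d=np.array(w)[:2]-q; return np.round([c*d[0]+sn*d[1],-sn*d[0]+c*d[1]],4)
for p,z in(((308,262),.042),((458,262),.042),((324,68),.042),((448,68),.042),((302,88),.042),((466,88),.042),((222,278),.024),((478,280),.032),((300,26),.032)):
    w=wray(s,(np.array(p)+.5)/1.5-.5,z); print(p,w.round(4),N(w))
print("tool",N(s["tool_pos"]))
```

```text
(308, 262) [ 0.5167 -0.0062  0.042 ] [-0.1903  0.0445]
(458, 262) [0.6101 0.0056 0.042 ] [-0.1896 -0.0497]
(324, 68) [0.5165 0.1051 0.042 ] [-0.0797  0.0316]
(448, 68) [0.5856 0.1138 0.042 ] [-0.0792 -0.038 ]
(302, 88) [0.5051 0.0933 0.042 ] [-0.0901  0.0443]
(466, 88) [0.5974 0.105  0.042 ] [-0.0894 -0.0487]
(222, 278) [ 0.4574 -0.0282  0.024 ] [-0.2051  0.106 ]
(478, 280) [ 0.6273 -0.0063  0.032 ] [-0.2034 -0.0653]
(300, 26) [0.4996 0.127  0.032 ] [-0.056   0.0458]
tool [-0.211  -0.0015]
```

Emit:
apply_moves(delta_pos=[[0,0,-0.1],[0,0,-0.2],[0,0,-0.27],[0,0,-0.3],[0,0,-0.315],[0,0,-0.315]], dr=[[0,0,-0.015],[0,0,-0.015],[0,0,-0.015],[0,0,-0.015],[0,0,-0.015],[0,0,-0.015]], jaw=[0.38,0.38,0.38,0.38,0.38,0.38])

```text
time: 9.57
tool_pos: [0.5642, -0.0215, 0.028]
tool_rot: [-3.14, -0.001, 1.684]
contact_force: [0.0, -0.4, 0.0]
opening: 0.0351
grip_force: 0.0
```

Emit:
apply_moves(delta_pos=[[-0.001,0.01,0],[-0.0024,0.02,0],[-0.0035,0.03,0],[-0.0047,0.04,0],[-0.006,0.05,0],[-0.007,0.06,0],[-0.0083,0.07,0],[-0.0095,0.08,0]], dr=[[0,0,0],[0,0,0],[0,0,0],[0,0,0],[0,0,0],[0,0,0],[0,0,0],[0,0,0]], jaw=[0.38,0.38,0.38,0.38,0.38,0.38,0.38,0.38])

```text
time: 10.23
tool_pos: [0.5615, 0.0098, 0.0305]
tool_rot: [3.14, 0.002, 1.683]
contact_force: [-1.1, -6.4, 3.7]
opening: 0.0347
grip_force: 2.9
```

Emit:
apply_moves(delta_pos=[[-0.0014,0.012,0],[-0.0029,0.024,0],[-0.0043,0.036,0],[-0.0057,0.048,0],[-0.007,0.06,0],[-0.0085,0.072,0],[-0.01,0.084,0],[-0.0114,0.096,0]], dr=[[0,0,0],[0,0,0],[0,0,0],[0,0,0],[0,0,0],[0,0,0],[0,0,0],[0,0,0]], jaw=[0.38,0.38,0.38,0.38,0.38,0.38,0.38,0.38])

```text
time: 10.9
tool_pos: [0.5568, 0.0482, 0.0305]
tool_rot: [3.14, 0.002, 1.683]
contact_force: [-1.7, -6.2, 4.7]
opening: 0.0349
grip_force: 3.1
```

Emit:
apply_moves(delta_pos=[[-0.001,0.01,0],[-0.0024,0.02,0],[-0.0035,0.03,0],[-0.0047,0.04,0],[-0.006,0.05,0],[-0.007,0.06,0],[-0.0083,0.07,0],[-0.0095,0.08,0]], dr=[[0,0,0],[0,0,0],[0,0,0],[0,0,0],[0,0,0],[0,0,0],[0,0,0],[0,0,0]], jaw=[0.38,0.38,0.38,0.38,0.38,0.38,0.38,0.38])

```text
time: 11.57
tool_pos: [0.5531, 0.0803, 0.0306]
tool_rot: [3.14, 0.002, 1.683]
contact_force: [-1.0, -6.5, 4.6]
opening: 0.0351
grip_force: 3.0
```

Emit:
apply_moves(delta_pos=[[-0.001,0.009,0],[-0.0021,0.018,0],[-0.0032,0.027,0],[-0.0043,0.036,0],[-0.0053,0.045,0],[-0.0064,0.054,0],[-0.0075,0.063,0],[-0.0086,0.072,0]], dr=[[0,0,0],[0,0,0],[0,0,0],[0,0,0],[0,0,0],[0,0,0],[0,0,0],[0,0,0]], jaw=[0.38,0.38,0.38,0.38,0.38,0.38,0.38,0.38])

```text
time: 12.23
tool_pos: [0.549, 0.11, 0.029]
tool_rot: [-3.141, -0.0, 1.681]
contact_force: [-0.3, -1.5, -1.2]
opening: 0.0349
grip_force: 0.7
```

Run:
```python
from h import *
import pickle
s,im=shot("wrist","pics/w4.png"); pickle.dump(s,open("w4.pkl","wb")); print(s["time"],s["tool_pos"],s["contact_force"])
cv2.imwrite("pics/w4b.png",cv2.resize(cv2.imread("pics/w4.png")[0:330],(768,495)))
```

```text
12.2333 [0.54898651 0.11001743 0.02895573] [-0.25787506 -1.49694147 -1.19206566]
```

View pics/w4b.png

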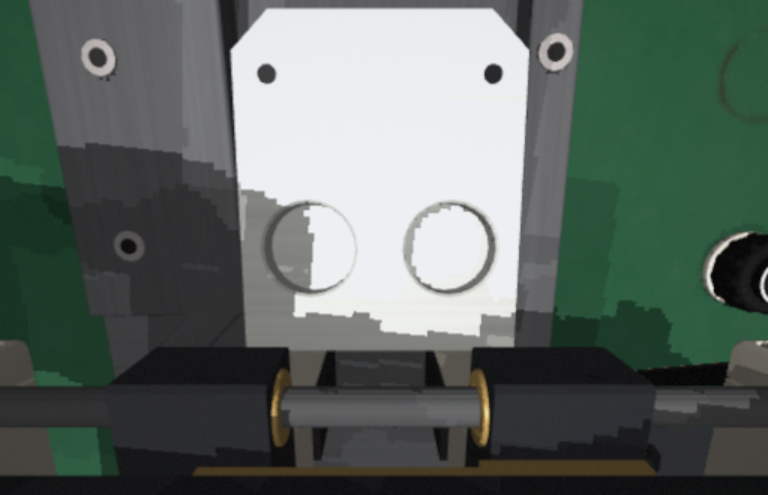

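The block sits between the fence and the wall with its front dipped into the pocket, and the force has dropped to 1.5 N. Its rear is at about nest x = −69, so I'll push slowly over the last 14 mm.

Emit:
apply_moves(delta_pos=[[-0.0004,0.0035,0],[-0.0008,0.007,0],[-0.0013,0.0105,0],[-0.0017,0.014,0],[-0.002,0.0175,0],[-0.0025,0.021,0],[-0.003,0.0245,0],[-0.003,0.0245,0]], dr=[[0,0,0],[0,0,0],[0,0,0],[0,0,0],[0,0,0],[0,0,0],[0,0,0],[0,0,0]], jaw=[0.38,0.38,0.38,0.38,0.38,0.38,0.38,0.38])

```text
time: 12.95
tool_pos: [0.5479, 0.1196, 0.0291]
tool_rot: [3.141, -0.0, 1.681]
contact_force: [0.3, 1.0, 0.5]
opening: 0.0349
grip_force: 0.3
```

Emit:
apply_moves(delta_pos=[[-0.0002,0.002,0],[-0.0005,0.004,0],[-0.0007,0.006,0],[-0.001,0.008,0],[-0.0012,0.01,0],[-0.0012,0.01,0]], dr=[[0,0,0],[0,0,0],[0,0,0],[0,0,0],[0,0,0],[0,0,0]], jaw=[0.38,0.38,0.38,0.38,0.38,0.38])

```text
time: 13.45
tool_pos: [0.5475, 0.1235, 0.0292]
tool_rot: [3.141, -0.0, 1.681]
contact_force: [0.0, -1.0, -0.6]
opening: 0.0351
grip_force: 0.5
```

Run:
```python
from h import *
import pickle
s,im=shot("wrist","pics/w5.png"); pickle.dump(s,open("w5.pkl","wb")); print(s["time"],s["tool_pos"],s["contact_force"])
shot("scene","pics/s5.png")
a=cv2.resize(cv2.imread("pics/w5.png")[0:300],(512,300)); b=cv2.resize(cv2.imread("pics/s5.png")[195:300,170:310],(800,600))
o=cv2.resize(cv2.imread("pics/w5.png")[0:260],(790,401)); cv2.imwrite("pics/w5b.png",np.vstack([o,cv2.resize(b[0:600],(267,199)).repeat(1,0) if 0 else cv2.copyMakeBorder(cv2.resize(b,(265,199)),0,0,0,525,cv2.BORDER_CONSTANT)]))
```

```text
13.45 [0.54750309 0.12349817 0.0291792 ] [ 0.00555211 -1.04122793 -0.55791374]
```

View pics/w5b.png

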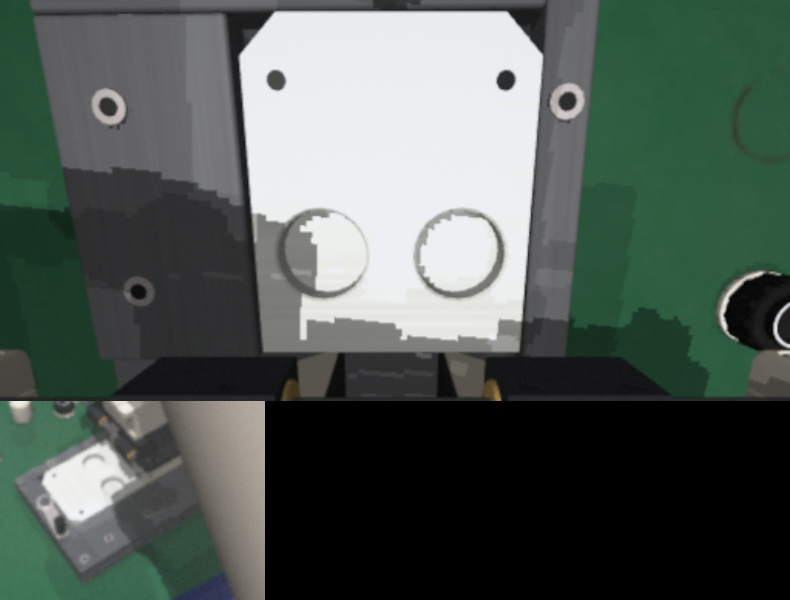

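The front edge is at the end stop (row 12). I'll check numerically whether the rear has dropped, by comparing the two hypotheses against the corner pixels.

Run:
```python
from h import *
import pickle
from scipy.optimize import least_squares
s=pickle.load(open("w5.pkl","rb"))
q=np.array([.5385,.188]);Y=1.6887;Rn=Ro.from_euler("z",Y).as_matrix()
L=np.array([[-55,-47,18],[-55,47,18],[43,-47,18],[55,-35,18],[55,35,18],[43,47,18],[-20,24,18],[-20,-24,18]])/1e3
px=(np.array([(520,352),(262,352),(544,55),(508,12),(274,12),(240,56),(323,254),(460,254)])+.5)/1.543-.5
N=lambda p:np.array([q[0],q[1],0])+Rn@p
def W(t): # nest x,y,z,pitch,yaw
    return (np.array([q[0],q[1],0])+(Rn@((Ro.from_euler("zy",[t[4],t[3]]).as_matrix()@L.T)+np.array(t[:3])[:,None])).T)
f=lambda t:(wproj(s,W(t))-px).ravel()
r=least_squares(f,[0,0,.014,0,0],x_scale=[.01]*5); print("fit",r.x.round(4),f(r.x).reshape(-1,2).round(1).tolist())
for nm,z,p in(("seated",.014,0),("tilted",.019,.09)):
    r=least_squares(lambda t:f([t[0],t[1],z,p,t[2]]),[0,0,0],x_scale=.01); print(nm,r.x.round(4),"rms",np.sqrt(np.mean(r.fun**2)).round(2))
```

```text
fit [ 0.0025 -0.0013  0.0138  0.0103 -0.0074] [[-0.1, -0.3], [0.6, -0.3], [-0.9, -0.2], [-1.0, -0.7], [1.5, -0.6], [0.1, -0.8], [-0.6, 1.6], [0.4, 1.5]]
seated [ 0.0025 -0.0013 -0.0074] rms 0.88
tilted [ 0.0017 -0.0013 -0.0076] rms 2.9
```

The seated hypothesis fits: rms 0.9 px, height 13.8 mm, square within 0.01 rad, tilt about 0.01 rad. Now I'll retract and go above the clamp knob at about (0.480, 0.254), which both views agree on to 2 mm.

Emit:
apply_moves(delta_pos=[[0.001,-0.01,0],[0.002,-0.02,0],[0.002,-0.02,0.1],[0.002,-0.02,0.2],[0.002,-0.02,0.3],[0.002,-0.02,0.3],[0.002,-0.02,0.3],[0.002,-0.02,0.3]], dr=[[0,0,0],[0,0,0],[0,0,0],[0,0,-0.2],[0,0,-0.45],[0,0,-0.7],[0,0,-1],[0,0,-1]], jaw=[0.38,0.38,0.38,0.38,0.5,0.5,0.5,0.5])

```text
time: 14.22
tool_pos: [0.5488, 0.115, 0.1504]
tool_rot: [3.14, -0.001, 1.174]
contact_force: [-0.3, -0.5, 0.1]
opening: 0.0457
grip_force: 0.0
```

Emit:
apply_moves(delta_pos=[[-0.05,0.1,0],[-0.1,0.2,0],[-0.15,0.3,0],[-0.17,0.348,0],[-0.17,0.348,0],[-0.17,0.348,0],[-0.17,0.348,0]], dr=[[0,0,-0.25],[0,0,-0.5],[0,0,-0.75],[0,0,-0.96],[0,0,-0.96],[0,0,-0.96],[0,0,-0.96]], jaw=[0.5,0.5,0.5,0.5,0.5,0.5,0.5])

```text
time: 14.8
tool_pos: [0.4806, 0.2541, 0.1492]
tool_rot: [3.141, -0.0, 0.704]
contact_force: [0.8, -0.6, -0.2]
opening: 0.0457
grip_force: 0.0
```

Run:
```python
from h import *
k0=ray("top",(np.array((90,362))+.5)/5.5-.5+[155,195],.0685); 
s=telemetry.observe(); print(s["tool_pos"],s["tool_rot"],s["opening"],k0)
p=np.array([.5302,.2575])
for j in(.466,.7,1,1.3,1.6,1.9,2.1): a=1.6887+np.pi/3+j; print(j,(p+.05*np.array([np.cos(a),np.sin(a)])).round(4))
im=eyes.read_camera("wrist"); 
# knob top expected pixel and dark blob near it
u=wproj(s,[[.480,.2545,.0685]])[0]; print("knob px",u)
```

```text
[0.48057899 0.25410747 0.14921709] [ 3.14100086e+00 -8.18428024e-05  7.03957770e-01] 0.04568303980267746 [0.4806798  0.25452495 0.0685    ]
0.466 [0.4803 0.2545]
0.7 [0.4823 0.243 ]
1 [0.4888 0.2295]
1.3 [0.4989 0.2185]
1.6 [0.5118 0.211 ]
1.9 [0.5264 0.2076]
2.1 [0.5364 0.2079]
knob px [254.44940481 204.71169379]
```

Emit:
apply_moves(delta_pos=[[0,0,-0.08],[0,0,-0.14],[0,0,-0.19],[0,0,-0.22],[0,0,-0.245],[0,0,-0.245]], dr=[[0,0,0],[0,0,0],[0,0,0],[0,0,0],[0,0,0],[0,0,0]], jaw=[0.5,0.5,0.5,0.5,0.5,0.5], force=5)

```text
time: 15.35
tool_pos: [0.48, 0.2528, 0.0492]
tool_rot: [-3.141, 0.003, 0.7]
contact_force: [-0.2, -0.3, 0.4]
opening: 0.0463
grip_force: 0.0
```

Emit:
apply_moves(delta_pos=[[0,0,0],[0,0,0],[0,0,0],[0,0,0],[0,0,0],[0,0,0],[0,0,0],[0,0,0]], dr=[[0,0,0],[0,0,0],[0,0,0],[0,0,0],[0,0,0],[0,0,0],[0,0,0],[0,0,0]], jaw=[0.05,0.05,0.05,0.05,0.05,0.05,0.05,0.05], force=5)

```text
time: 16.02
tool_pos: [0.4799, 0.2547, 0.0515]
tool_rot: [-3.141, 0.0, 0.702]
contact_force: [-4.2, 1.2, 6.7]
opening: 0.0137
grip_force: 5.0
```

The grip is on the knob: opening 13.7 mm against the knob's 14 mm. Swinging along the arc.

Emit:
apply_moves(delta_pos=[[0.002,-0.014,0],[0.005,-0.029,0],[0.012,-0.046,0],[0.021,-0.0625,0],[0.033,-0.077,0],[0.0465,-0.09,0],[0.062,-0.1,0],[0.079,-0.109,0]], dr=[[0,0,0.1],[0,0,0.2],[0,0,0.3],[0,0,0.4],[0,0,0.5],[0,0,0.6],[0,0,0.7],[0,0,0.8]], jaw=[0.05,0.05,0.05,0.05,0.05,0.05,0.05,0.05])

```text
time: 16.68
tool_pos: [0.511, 0.2103, 0.0508]
tool_rot: [-3.14, 0.002, 1.104]
contact_force: [-3.1, 0.1, 1.0]
opening: 0.0137
grip_force: 5.0
```

Emit:
apply_moves(delta_pos=[[0.009,-0.003,0],[0.018,-0.006,0],[0.027,-0.0075,0],[0.037,-0.0085,0],[0.046,-0.0085,0],[0.055,-0.0085,0],[0.061,-0.008,0],[0.061,-0.008,0]], dr=[[0,0,0.1],[0,0,0.2],[0,0,0.3],[0,0,0.4],[0,0,0.4],[0,0,0.4],[0,0,0.4],[0,0,0.4]], jaw=[0.05,0.05,0.05,0.05,0.05,0.05,0.05,0.05])

```text
time: 17.35
tool_pos: [0.5368, 0.2077, 0.0509]
tool_rot: [3.141, 0.0, 1.3]
contact_force: [-1.0, -1.5, -0.8]
opening: 0.0137
grip_force: 5.0
```

Emit:
apply_moves(delta_pos=[[0,0,0],[0,0,0],[0,0,0],[0,0,0],[0,0,0.1],[0,0,0.2],[0,0,0.3],[0,0,0.3]], dr=[[0,0,0],[0,0,0],[0,0,0],[0,0,0],[0,0,0],[0,0,0],[0,0,0],[0,0,0]], jaw=[0.4,0.4,0.4,0.4,0.4,0.4,0.4,0.4])

```text
time: 18.02
tool_pos: [0.5404, 0.2089, 0.1797]
tool_rot: [3.128, -0.007, 1.301]
contact_force: [1.6, 1.1, 1.1]
opening: 0.0365
grip_force: 0.0
```

Emit:
apply_moves(delta_pos=[[0,-0.1,0.1],[0,-0.2,0.1],[0,-0.3,0.1],[0,-0.4,0.1],[0,-0.5,0.1],[0,-0.5,0.1],[0,-0.5,0.1]], dr=[[0,0,0],[0,0,0],[0,0,0],[0,0,0],[0,0,0],[0,0,0],[0,0,0]], jaw=[0.4,0.4,0.4,0.4,0.4,0.4,0.4])

```text
time: 18.6
tool_pos: [0.5364, 0.0054, 0.2112]
tool_rot: [3.141, 0.0, 1.297]
contact_force: [-0.6, 0.5, -0.8]
opening: 0.0367
grip_force: 0.0
```

Run:
```python
from h import *
import pickle
s,im=shot("wrist","pics/w6.png"); _,t=shot("top","pics/t6.png"); _,sc=shot("scene","pics/s6.png"); pickle.dump(s,open("w6.pkl","wb")); print(s["time"],s["tool_pos"],s["contact_force"])
q=np.array([.5385,.188]);c,sn=np.cos(1.6887),np.sin(1.6887)
# dark knob blob search near expected position in each view
for nm,img,u in(("wrist",im,wproj(s,[[.5364,.2079,.06]])[0]),("top",t,proj("top",[.5364,.2079,.06])[0]),("scene",sc,proj("scene",[.5364,.2079,.06])[0])):
    x,y=np.round(u).astype(int); r=25 if nm=="wrist" else 9
    print(nm,u.round(1), end=" ")
    if r<=x<512-r and r<=y<384-r:
        p=img[y-r:y+r+1,x-r:x+r+1].max(2); yy,xx=np.where(p<60); print("dark n",len(xx),"centroid",(x-r+xx.mean()).round(1) if len(xx) else None,(y-r+yy.mean()).round(1) if len(xx) else None)
# block corners by white hull in top view
m=np.zeros(t.shape[:2],np.uint8); m[195:290,160:300]=(t[195:290,160:300].min(2)>170)
cs,_=cv2.findContours(m,cv2.RETR_EXTERNAL,cv2.CHAIN_APPROX_NONE); k=max(cs,key=cv2.contourArea); print("white area",cv2.contourArea(k),cv2.minAreaRect(k))
L=np.array([[-55,-47,18],[-55,47,18],[43,-47,18],[55,-35,18],[55,35,18],[43,47,18]])/1e3
W=np.c_[q[0]+c*L[:,0]-sn*L[:,1],q[1]+sn*L[:,0]+c*L[:,1],.014+L[:,2]]
print("expected",cv2.minAreaRect(proj("top",W).astype(np.float32)))
```

```text
18.6 [0.53640714 0.00539254 0.21119932] [-0.58462797  0.45506376 -0.80495662]
wrist [194.1 -22.2] top [190.8 237.3] dark n 1 centroid 193.0 239.0
scene [210.3 233.6] dark n 0 centroid None None
white area 1590.0 ((194.96145629882812, 238.0507049560547), (37.1110954284668, 54.49566650390625), 82.23483276367188)
expected ((200.4212188720703, 237.4120330810547), (36.52858352661133, 43.74895477294922), 81.65962982177734)
```

The block lines up as expected. I'll locate the knob with a relative threshold to confirm the clamp angle.

Run:
```python
from h import *
p=np.array([.5302,.2575])
for n,f in(("top","t6"),("scene","s6")):
    im=cv2.imread(f"pics/{f}.png").max(2).astype(int); e=proj(n,[.5364,.2079,.0555])[0]; x,y=e.round().astype(int); w=im[y-8:y+9,x-8:x+9]
    yy,xx=np.where(w<130); u=(x-8+xx.mean(),y-8+yy.mean()); k=ray(n,u,.0555 if n=="scene" else .065)
    d=k[:2]-p; j=(np.arctan2(d[1],d[0])-1.6887-np.pi/3)%(2*np.pi); print(n,"expected",e.round(1),"found",np.round(u,1),len(xx),k.round(4),"r",np.hypot(*d).round(4),"joint",round(j,2),"min",w.min())
```

```text
top expected [191.1 237.5] found [191.4 237.8] 30 [0.5349 0.2053 0.065 ] r 0.0524 joint 2.07 min 57
scene expected [210.4 234.6] found [210.5 235.1] 39 [0.5351 0.2084 0.0555] r 0.0494 joint 2.08 min 61
```

Both views put the clamp at about 2.07 rad, the block is seated, and the robot is clear. Handing in.

```bash
python3 -c "
from cell import job
print(job.hand_in())"
```

```text
the job is handed in; nothing more can be done
None
```

The job is handed in, verdict not shown: by camera measurement the block is seated flat and square in the pocket and the clamp arm is over it at about 2.07 rad; contact forces read after each move stayed under about 25 N, the run took about 19 s, and I did not re-measure the bystanders.

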